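Refit the shelf of a water bath under its rim

TASK

The drained water bath is ready for its slotted steel shelf again, which lies on the bench beside it. Lift the shelf by its handle, hold it tilted and tuck one end under the deck at the sprung, left-hand end of the bath, push the sprung bar back until the other end clears the opposite rim, then lower that end and let the shelf down flat on the ledges, home against the fixed end stop with both ends under the deck. The ledges' height is not known: feel for them gently, do not force the shelf or let it drop on to them, and leave the glassware and the bottle round it undisturbed.

Things in the scene. Friction and masses are not known exactly. Their poses are not given: they have to be found in the camera images.
- bath: Bench water bath, fixed: white casing 206 mm (its x) by 276 mm (its y) by 130 mm high, empty tank, steel deck 4 mm thick (underside at z 126 mm); controls on its -x side; origin at the centre of its underside, z up. At both y ends the deck overhangs the tank, with a ledge for the shelf below: at the -y end from y -104 to -70 mm, at the +y end from y 70 to 124 mm
- bath_shelf: Loose slotted steel shelf, plate 140 mm (its x) by 196 mm (its y) by 5 mm, 0.4 to 0.63 kg, alike after half a turn; origin at the centre of its underside, z up through the handle. Two rods in its middle carry a black grip 66 (x) by 14 (y) by 28 (z) mm, top 64 mm above the underside; grip it across the 14 mm. Starts flat on the bench, left of the bath
- shelf_handle (a point): centre of the shelf's black grip, 50 mm above the shelf's underside
- shelf_end_1 (a point): middle of the shelf's end at its own y = +98 mm, at half thickness
- shelf_end_2 (a point): middle of the shelf's end at its own y = -98 mm, at half thickness
- sprung_rim (a point): Middle of the opening's edge at the sprung end (bath y = 88 mm), on top of the deck. Below it a sprung upright bar, 16 mm tall, 2 mm above the pad: face at bath y = 92 mm at rest, moves towards +y by up to 26 mm; 0.3 N starts it, plus 300 N/m (5.7 N at 18 mm, 8.1 N at the hard stop). It must go back 18 mm or more for the shelf's other end to pass the fixed rim
- fixed_rim (a point): Middle of the opening's edge at the fixed end (bath y = -88 mm), on top of the deck. Below the deck a fixed upright stop on the ledge has its face at bath y = -101 mm; the shelf, home, touches it and the bar keeps it there
- beaker: empty glass beaker, 88 mm wide, 109 mm high, standing behind the work; origin at the centre of its underside; leave alone
- flask: small glass conical flask, 68 mm wide, 127 mm high, standing behind the work; origin at the centre of its underside; leave alone
- white_bottle: white plastic bottle, 84 mm wide, 171 mm high, to the right of the bath; origin at the centre of its underside; leave alone
- deck_opening (a point): Centre of the deck opening, level with the deck's top (bath z 130 mm). Opening 150 mm in bath x (tank walls straight below these two sides), 176 mm in bath y: the shelf is 20 mm too long to go in flat. The ledges bear black silicone pads (giving 1 mm per 4 N, 2.5 mm at most); they are screw-set, level, pad tops at bath z 80 to 104 mm, different at each start: to be felt
- pad_fixed (a joint): Silicone pad on the ledge at the fixed end: 0 unloaded, negative when pressed down (m), about -0.0006 under the resting shelf, -0.0025 at most
- pad_sprung (a joint): Silicone pad on the ledge at the sprung end: 0 unloaded, negative when pressed down (m), about -0.0006 under the resting shelf, -0.0025 at most

How it is judged (in metres and radians):
On the way:
1. one end of the shelf is tucked under the deck at the sprung end while the other is still above the opposite rim (((y of shelf_end_1 in the frame of bath above 0.09 m and z of shelf_end_1 in the frame of bath below 0.126 m and z of shelf_end_2 in the frame of bath above 0.13 m and horizontal distance between bath_shelf and bath below 0.05 m) or (y of shelf_end_2 in the frame of bath above 0.09 m and z of shelf_end_2 in the frame of bath below 0.126 m and z of shelf_end_1 in the frame of bath above 0.13 m and horizontal distance between bath_shelf and bath below 0.05 m))), for 0.1 s.
At the end, for the whole second after the job is handed in: The shelf lies flat in the bath (tilt under 0.03 rad), bearing on the pads of both ledges, below the deck at both ends and within 4 mm of the fixed end stop, released and at rest (angle between bath_shelf's own z axis and vertical below 0.03 rad and z of bath_shelf in the frame of bath between 0.076 and 0.107 m and y of bath_shelf in the frame of bath between -0.006 and 0.001 m and x of bath_shelf in the frame of bath between -0.01 and 0.01 m and linear speed of bath_shelf below 0.01 m/s and value of joint each of pad_fixed, pad_sprung below -0.0002 m); the robot touches nothing.
It fails at once if the shelf is forced: more than 30 N between shelf and bath (contact force between bath_shelf and bath above 30 N).
It fails at once if the shelf is let fall inside the bath (faster than 0.08 m/s with less than 8 N of grip on it) (horizontal distance between bath_shelf and bath below 0.1 m and contact force between the fingers and bath_shelf below 8 N and linear speed of bath_shelf above 0.08 m/s).
It fails at once if glassware or bottle disturbed (moved 20 mm or tipped) (distance of any of beaker, flask, white_bottle from where it was at the start of the episode above 0.02 m or angle between any of beaker, flask, white_bottle's own z axis and vertical above 0.3 rad).
It also fails if it takes over 58 s, if anything falls off the work surface, if the arm or the gripper's body presses on something with over 40 N, if the wrist force passes 120 N, or if a joint passes its speed limit or range.

ROBOT

A 7-joint arm with a two-finger parallel gripper is mounted at the origin on a cart in front of the work surface, level with it; the furniture and walls round the work are solid. World frame = base frame: x ahead of the robot, y to its left, z up, the work surface at z = 0. Lengths are in mm, angles in rad, forces in N, time in s.
With the tool pointing down it reaches from about 425 to 925 mm from the base axis. Payload 6.8 kg.
Tool frame: the origin (TCP) lies at the very end of the fingers, on their centre line; the grasp point (between the pads) lies 19 mm behind it; y points along the fingers, x is the direction in which the jaws open and shut, and the axes are right-handed (so a half turn about y gives the same grasp; the last joint's range is limited). The gripper opens to 85 mm and grips with 20 to 120 N. Pads are 22 mm wide; open, the fingers measure 114 mm over their backs; the gripper's body (76 mm by 85 mm) begins 54 mm behind the grasp point. The pads swing forward as they close: fully open they stand 13 mm farther back than shut.
Start: joints at [1.018, 0.477, 0.022, 1.555, -0.011, 1.109, -0.083], TCP at [290.448, -609.333, 231.308] pointing down, gripper open.
Joint ranges: [-2.96, 2.96], [-0.34, 2.1], [-1.41, 1.46], [0.24, 2.44], [-1.37, 4.51], [0.17, 1.92], [-2.96, 2.96]. Speed limits (rad/s): [2.39, 2.39, 3.14, 3.14, 3.14, 3.14, 3.14].

INTERFACE

Orientations are given as a unit quaternion [x, y, z, w].
In Python, from plant import bot gives the robot as it stands.
- The arm moves only by the tool arm_command, never from a script. Its argument "targets" is one flat list of numbers, 5 for each row, row after row: the shift along the tool's x, y, z in mm, then the turn about the tool's y in rad, then the opening, from -1 (shut) to 1 (fully open). A call has 1 to 20 rows; each row is the pose to reach, as a shift and turn from the pose commanded when the call began, along the tool's axes at that moment; what a row does not reach only later rows make up. A row lasts 1/8 s, in which the tool goes at most 62.5 mm and 10.7 degrees, less where a joint would pass 70% of its speed; a pose out of reach is approached as far as the arm can. A call with a gripper value outside its range is refused whole. The fingers move at their own pace and stop on an object; "force" is the grip in N (left out, the last holds). Time passes only in rows, so rows that repeat a pose let the fingers close. It gives the time, the measured TCP pose, the force and the opening at its end, in the units of the state.
- bot.state(): the state, without advancing time (a new reading comes with each control period).
- bot.get_image(name): name is "scene" or "side" or "wrist"; returns a dict with "pixels" (420x560x3 uint8, red, green, blue), "range_z" (420x560 float32, mm along the optical axis (not along the pixel's ray), 0 where there is no reading), "fov_y" (degrees; the focal length in pixels is half the picture's height over the tangent of half this angle, whatever the lens; pixels are square), "cx", "cy" (the principal point, pixels), "rvec" (rotation vector, rad) and "tvec" (3), from world to camera coordinates, as OpenCV has them; the wrist camera has in their place "T_tool_cam" (4x4, takes a point from camera to tool coordinates, whose origin is the TCP and whose axes are the tool frame's). Camera axes: x right, y down, z forward; pixel columns grow to the right and rows downward; lengths in mm; the calibration is good to about 2 mm. The wrist camera is an equidistant fisheye: a pixel r from the principal point sees the ray r / f radians off the axis. A picture is of the moment at which its call begins: read the wrist's pose just before it.
- bot.job_done(): hands the job in, once; it reports no verdict.
The state is a dict: "clock": time; "joints": joint angles; "joint_vel": joint speeds; "joint_torque": joint torques, N m; "position": TCP position; "tcp_rot": TCP orientation; "wrist_force": force on the tool from outside, world axes, zero at the start; "torque": the same for the moment, N m; "finger_gap": opening from 0.0 (shut) to 1.0 (fully open).
Only numpy, scipy, OpenCV 4.12 (cv2) and the standard library are available. Lean on these libraries where they do the work, as an engineer would, in place of code of your own. Each camera call takes 0.05 s, during which the arm holds its last target. There are 200 camera calls.

## Working session

There is one attempt and no reset: what is moved stays moved. The work goes in short steps, Python scripts to look and compute and a tool call to move; the robot and the scene stay as the last step left them, time stands still between calls to the robot, and variables do not carry over. Pictures are saved under pics/ and viewed, about 8 in all and at most 12, crops included, and the job is handed in when it is done.

Besides the shell and the picture viewer there is one more tool, called after ">>>" as name(argument=value, ...) on one line, values as JSON. arm_command: Moves the arm, as the interface text tells. Its arguments: {"type":"object","properties":{"targets":{"type":"array","items":{"type":"number"}},"force":{"type":"number"}},"required":["targets"]}

```bash
ls; mkdir -p pics
cat > h.py <<'E'
import numpy as np, cv2
from scipy.spatial.transform import Rotation as R
from plant import bot
def cam(name):
    im=bot.get_image(name); return im
def pts(im):
    h,w=im['range_z'].shape; f=h/2/np.tan(np.radians(im['fov_y'])/2)
    u,v=np.meshgrid(np.arange(w),np.arange(h)); z=im['range_z']
    P=np.stack([(u-im['cx'])/f*z,(v-im['cy'])/f*z,z],-1)
    Rm=R.from_rotvec(np.ravel(im['rvec'])).as_matrix()
    return (P-np.ravel(im['tvec']))@Rm
def save(im,n): cv2.imwrite('pics/'+n,im['pixels'][:,:,::-1])
E
python3 - <<'E'
from h import *
s=bot.state(); print({k:np.round(v,3) for k,v in s.items()})
a=cam('scene');b=cam('side')
for n,i in(('scene',a),('side',b)):
    save(i,n+'1.png'); np.savez(n+'1.npz',p=pts(i),rgb=i['pixels'],z=i['range_z']); print(n,i['fov_y'],np.round(i['rvec'],3),np.round(i['tvec']))
E
```

```text
pics
{'clock': np.float64(0.0), 'joints': array([ 1.018,  0.478,  0.022,  1.556, -0.012,  1.109, -0.083]), 'joint_vel': array([-0.   ,  0.   , -0.   , -0.   ,  0.   , -0.002,  0.   ]), 'joint_torque': array([ 0.0000e+00, -5.9645e+01,  1.6080e+00, -2.8120e+01,  1.2000e-02,
        9.0000e-03,  0.0000e+00]), 'position': array([ 290.185, -608.815,  230.353]), 'tcp_rot': array([-0.598,  0.378, -0.377,  0.598]), 'wrist_force': array([-0.647,  0.685,  0.085]), 'torque': array([ 0.025, -0.005, -0.008]), 'finger_gap': np.float64(1.0)}
scene 53.715967786789996 [ 0.791 -2.317  1.348] [ 443.  269. 1159.]
side 45.18683580619003 [ 0.395 -2.72   1.219] [ 565.  198. 1461.]
```

```bash
python3 -c "
import cv2,numpy as np
a=cv2.imread('pics/scene1.png');b=cv2.imread('pics/side1.png')
cv2.imwrite('pics/both1.png',cv2.resize(np.vstack([a,b]),(560,840))[:, :])
"
```

```text
(no output)
```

View pics/scene1.png

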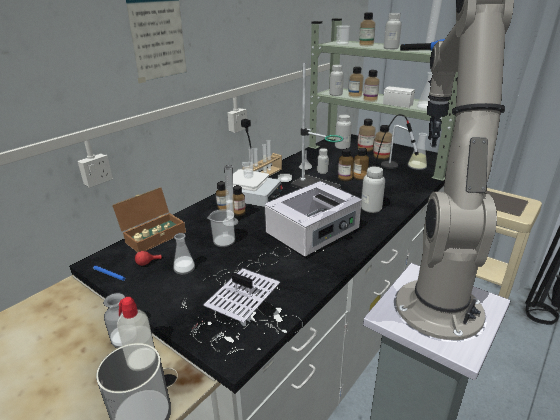

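View pics/side1.png

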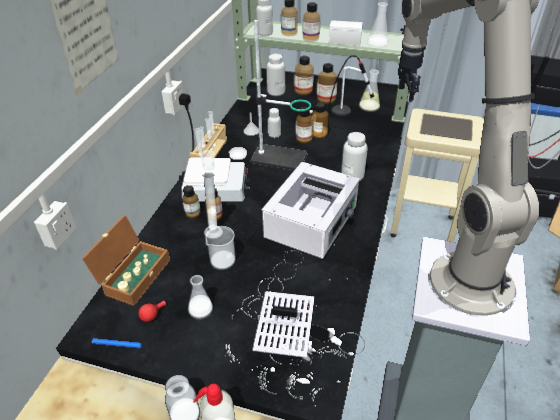

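The scene view shows the bath at about (313,215) with its controls towards the robot, and the shelf at (243,295) with its black grip. The beaker is at (222,228) and the flask at (183,255). In the side view the bath is at (312,207) and the shelf at (285,323), grip at (286,311).

Run:
```python
import numpy as np,cv2
def rect(q): 
    r=cv2.minAreaRect(q[:,:2].astype(np.float32)); return np.round(r[0],1),np.round(r[1],1),round(r[2],2)
def big(m):
    n,l,s,_=cv2.connectedComponentsWithStats(m.astype(np.uint8)); 
    return l==1+np.argmax(s[1:,4])
for n in('scene','side'):
    d=np.load(n+'1.npz');p=d['p'];z=d['z']>0;g=d['rgb'].astype(float).mean(-1)
    m=np.zeros(z.shape,bool)
    if n=='scene': m[180:260,262:365]=1; s=np.zeros_like(m); s[265:325,200:285]=1
    else: m[160:255,258:362]=1; s=np.zeros_like(m); s[285:362,248:320]=1
    q=m&z&(abs(p[...,2]-130)<6)&(g>100); q=big(q); print(n,'deck',rect(p[q]),np.median(p[q][:,2]),q.sum())
    q=s&z&(g>130)&(abs(p[...,2]-5)<12); q=big(cv2.morphologyEx(q.astype(np.uint8),cv2.MORPH_CLOSE,np.ones((5,5))))&q
    print('plate',rect(p[q]),np.median(p[q][:,2]),q.sum())
    q=s&z&(p[...,2]>40)&(p[...,2]<75); q=big(q); print('grip',rect(p[q]),np.percentile(p[q][:,2],[5,50,95]),q.sum())
    for nm,x in (('deckx',None),):
        pass
    o=z&(p[...,2]>40)&(p[...,0]>300)&(p[...,0]<1000)&(abs(p[...,1])<500)
    nn,l,st,_=cv2.connectedComponentsWithStats(o.astype(np.uint8))
    for i in range(1,nn):
        if st[i,4]>150: print(st[i],np.round(np.percentile(p[l==i],[2,50,98],axis=0)).tolist())
```

```text
scene deck (array([ 505.2, -114.5]), array([280.9, 215.3]), 79.77) 129.2631598691328 1317
plate (array([476.9, 288.2]), array([175.1, 224.2]), 20.03) 4.536957447296681 1530
grip (array([476.9, 291.1]), array([67.3, 18.2]), 10.47) [41.61727341 57.1273285  64.96405664] 186
[301  63  42 112 466] [[601.0, -476.0, 57.0], [780.0, -440.0, 243.0], [789.0, -412.0, 508.0]]
[ 207  140   75   99 2947] [[686.0, -463.0, 42.0], [818.0, -138.0, 84.0], [982.0, 160.0, 215.0]]
[ 265  166  120   84 4966] [[381.0, -404.0, 43.0], [452.0, -117.0, 105.0], [615.0, 37.0, 162.0]]
[123 197  62  48 705] [[884.0, 154.0, 40.0], [990.0, 223.0, 52.0], [1000.0, 345.0, 101.0]]
[174 233  18  31 366] [[688.0, 297.0, 41.0], [701.0, 319.0, 78.0], [725.0, 336.0, 127.0]]
[232 273  21  15 186] [[445.0, 281.0, 41.0], [474.0, 293.0, 57.0], [508.0, 300.0, 66.0]]
side deck (array([ 506.5, -117. ]), array([288.2, 210.6]), 78.83) 130.33118242001632 2170
plate (array([478.9, 285.3]), array([186.6, 247. ]), 23.56) 5.166889902321185 2611
grip (array([479.2, 289. ]), array([65.9, 18.8]), 7.2) [43.05540321 59.91843044 67.10683436] 227
[254  20  57 127 665] [[607.0, -477.0, 63.0], [782.0, -440.0, 246.0], [793.0, -410.0, 515.0]]
[ 181  111   69  151 4422] [[690.0, -458.0, 42.0], [838.0, -145.0, 84.0], [987.0, 159.0, 216.0]]
[342 132  26  43 883] [[384.0, -426.0, 43.0], [421.0, -382.0, 119.0], [462.0, -365.0, 173.0]]
[ 262  162   98   91 5151] [[386.0, -244.0, 45.0], [503.0, -66.0, 113.0], [622.0, 36.0, 134.0]]
[102 225  66  72 946] [[886.0, 153.0, 40.0], [988.0, 223.0, 48.0], [1000.0, 347.0, 102.0]]
[190 275  20  34 476] [[690.0, 295.0, 41.0], [708.0, 320.0, 80.0], [731.0, 336.0, 128.0]]
[272 305  26  12 227] [[448.0, 279.0, 41.0], [478.0, 292.0, 60.0], [509.0, 299.0, 68.0]]
```

```bash
cat > g.py <<'E'
# usage: g.py x y z yawdeg  (from) ; then targets... prints rows in tool shifts
import sys,numpy as np
def shift(c,t):
    a=np.radians(c[3]); X=np.array([np.cos(a),np.sin(a),0]);Y=np.array([0,0,-1.]);Z=np.cross(X,Y)
    d=np.array(t[:3])-np.array(c[:3]); turn=-np.radians((t[3]-c[3]+180)%360-180)
    return [round(float(v),1) for v in (d@X,d@Y,d@Z)]+[round(float(turn),3)]
if __name__=='__main__':
    v=np.array(sys.argv[1:],float).reshape(-1,4)
    for t in v[1:]: print(t,shift(v[0],t))
E
python3 g.py 290.448 -609.333 231.308 -64.5  480 -150 320 -17  478 270 330 9
```

```text
[ 480. -150.  320.  -17.] [-333.0, -88.7, 368.8, -0.829]
[478. 270. 330.   9.] [-712.9, -98.7, 547.8, -1.283]
```

>>> arm_command(targets=[-333,-88.7,368.8,-0.829,1,-333,-88.7,368.8,-0.829,1,-333,-88.7,368.8,-0.829,1,-333,-88.7,368.8,-0.829,1,-333,-88.7,368.8,-0.829,1,-333,-88.7,368.8,-0.829,1,-333,-88.7,368.8,-0.829,1,-333,-88.7,368.8,-0.829,1,-333,-88.7,368.8,-0.829,1,-713,-98.7,547.8,-1.283,1,-713,-98.7,547.8,-1.283,1,-713,-98.7,547.8,-1.283,1,-713,-98.7,547.8,-1.283,1,-713,-98.7,547.8,-1.283,1,-713,-98.7,547.8,-1.283,1,-713,-98.7,547.8,-1.283,1,-713,-98.7,547.8,-1.283,1,-713,-98.7,547.8,-1.283,1,-713,-98.7,547.8,-1.283,1], force=40)

```text
clock: 2.48
position: [478.8, 267.8, 329.6]
tcp_rot: [0.705, 0.054, -0.054, -0.705]
wrist_force: [0.0, -0.1, 0.4]
finger_gap: 0.994
```

```bash
cat >> h.py <<'E'
def wpts():
    s=bot.state(); im=bot.get_image('wrist'); h,w=im['range_z'].shape
    f=h/2/np.tan(np.radians(im['fov_y'])/2)
    u,v=np.meshgrid(np.arange(w)-im['cx'],np.arange(h)-im['cy']); r=np.hypot(u,v)+1e-9; th=r/f
    t=np.tan(np.clip(th,0,1.5)); z=im['range_z']
    P=np.stack([u/r*t*z,v/r*t*z,z],-1)
    T=im['T_tool_cam']; P=P@T[:3,:3].T+T[:3,3]
    return s,im,P@R.from_quat(s['tcp_rot']).as_matrix().T+s['position'],th
E
python3 - <<'E'
from h import *
s,im,p,th=wpts(); print(np.round(s['position'],1),s['joints'].round(2),R.from_quat(s['tcp_rot']).as_matrix().round(3)[:,0],s['clock'],im['fov_y'])
save(im,'w1.png'); np.savez('w1.npz',p=p,rgb=im['pixels'],z=im['range_z'],th=th)
E
```

```text
[478.8 267.8 329.6] [-0.01  0.27 -0.74  1.69  0.19  1.25 -0.64] [ 0.988  0.153 -0.   ] 2.475 65.70646984690485
```

View pics/w1.png

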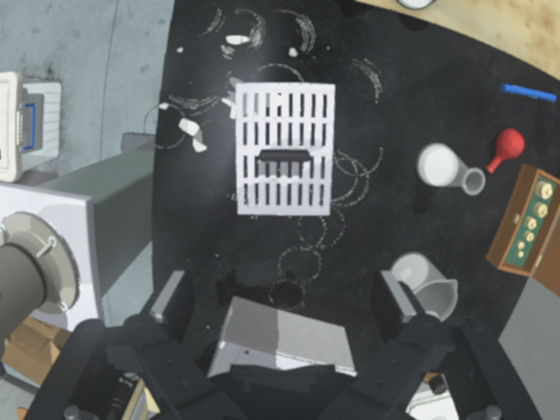

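The wrist view shows the shelf whole at about (286,149) with its grip at (286,155). The flask is at (450,170), the beaker at (425,288) and the bath edge at (285,335). The space round the grip is free.

Run:
```python
import numpy as np,cv2
d=np.load('w1.npz');p=d['p'];g=d['rgb'].astype(float).mean(-1)
m=np.zeros(g.shape,bool);m[78:220,230:342]=1
q=(m&(g>150)&(p[...,2]>0.5)&(p[...,2]<9)).astype(np.uint8)
n=cv2.morphologyEx(q,cv2.MORPH_OPEN,np.ones((3,3)));n=cv2.morphologyEx(n,cv2.MORPH_CLOSE,np.ones((9,9)));n=cv2.morphologyEx(n,cv2.MORPH_OPEN,np.ones((25,25)))
print(np.median(p[q>0][:,2]))
k=n>0; print(cv2.minAreaRect(p[k&(d['z']>0)&(p[...,2]<9)][:,:2].astype(np.float32)))
t=m&(p[...,2]>45)&(p[...,2]<75); print(cv2.minAreaRect(p[t][:,:2].astype(np.float32)),np.median(p[t][:,2]),t.sum())
# beaker/flask for clearance
for a,b in(((140,200),(415,490)),((250,320),(385,460))):
    s=np.zeros(g.shape,bool);s[a[0]:a[1],b[0]:b[1]]=1; s&=(p[...,2]>30)&(p[...,2]<140); print(p[s].min(0),p[s].max(0))
```

```text
4.885025758679319
((477.6972351074219, 286.24066162109375), (141.54702758789062, 195.72250366210938), 8.298954010009766)
((478.2308654785156, 286.3315124511719), (63.99803161621094, 13.669788360595703), 8.100852012634277) 63.56450844627079 581
[683.24101396 279.616627    30.02732938] [728.770204   337.63767411 127.64657911]
[683.37405459  84.66910267  30.13289901] [764.85770683 164.4630576  110.74283811]
```

```bash
python3 g.py 478 270 330 9  478 286.3 100 8.2 478 286.3 22 8.2
```

```text
[478.  286.3 100.    8.2] [2.5, 230.0, 16.1, 0.014]
[478.  286.3  22.    8.2] [2.5, 308.0, 16.1, 0.014]
```

>>> arm_command(targets=[2.5,230,16.1,0.014,1,2.5,230,16.1,0.014,1,2.5,230,16.1,0.014,1,2.5,230,16.1,0.014,1,2.5,230,16.1,0.014,1,2.5,250,16.1,0.014,1,2.5,270,16.1,0.014,1,2.5,290,16.1,0.014,1,2.5,308,16.1,0.014,1,2.5,308,16.1,0.014,1,2.5,308,16.1,0.014,1])

```text
clock: 3.9
position: [478.3, 286.6, 22.2]
tcp_rot: [-0.705, -0.051, 0.05, 0.705]
wrist_force: [-0.2, 0.2, 0.1]
finger_gap: 0.999
```

>>> arm_command(targets=[0,0,0,0,-1,0,0,0,0,-1,0,0,0,0,-1,0,0,0,0,-1,0,0,0,0,-1], force=40)

```text
clock: 4.53
position: [478.5, 286.6, 22.8]
tcp_rot: [-0.705, -0.051, 0.05, 0.705]
wrist_force: [-1.6, -1.3, 6.4]
finger_gap: 0.767
```

>>> arm_command(targets=[0,-10,0,0,-1,0,-30,0,0,-1,0,-60,0,0,-1,0,-60,0,0,-1])

```text
clock: 5.03
position: [479.7, 287.5, 84.7]
tcp_rot: [-0.704, -0.052, 0.049, 0.706]
wrist_force: [-0.2, 0.1, -5.0]
finger_gap: 0.764
```

Run:
```python
from h import *
s=bot.state(); print(s['position'].round(1),s['wrist_force'].round(2),s['torque'].round(3),s['finger_gap'])
b=cam('side'); a=cam('scene')
cv2.imwrite('pics/lift.png',np.hstack([cv2.resize(i['pixels'][y:y+150,x:x+150,::-1],(400,400)) for i,x,y in((a,170,190),(b,220,220))]))
```

```text
[479.7 287.5  84.7] [-0.16  0.11 -5.  ] [ 0.014 -0.044  0.009] 0.7641673065967884
```

View pics/lift.png

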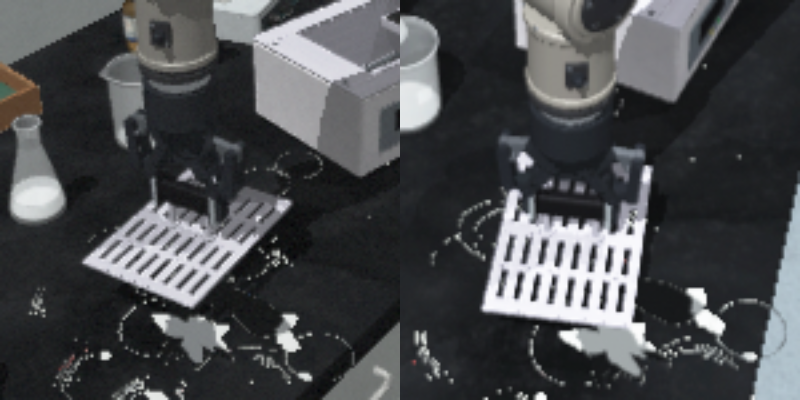

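The shelf is held level across the grip's 66 mm ends, so it can pivot in the pads. The wrist reads 5 N. Next I refine the bath's pose.

```bash
cat > bath.py <<'E'
from h import *
S={}
for n,(y0,y1,x0,x1) in dict(scene=(170,265,255,372),side=(150,262,250,370)).items():
    im=cam(n); f=210/np.tan(np.radians(im['fov_y'])/2); Rm=R.from_rotvec(np.ravel(im['rvec'])).as_matrix(); t=np.ravel(im['tvec'])
    p=pts(im); g=im['pixels'].astype(float).mean(-1)
    cv2.imwrite('pics/b_%s.png'%n,cv2.resize(im['pixels'][y0:y1,x0:x1,::-1],None,fx=5,fy=5,interpolation=cv2.INTER_CUBIC))
    m=np.zeros(g.shape,bool);m[y0:y1,x0:x1]=1
    # deck points, local y/x edges in bath axes by strips
    for yaw in (-10.7,):
        a=np.radians(yaw);ex=np.array([np.cos(a),np.sin(a)]);ey=np.array([-np.sin(a),np.cos(a)]);c=np.array([505.8,-115.8])
        q=p[m&(im['range_z']>0)&(abs(p[...,2]-130)<4)]
        u=(q[:,:2]-c)@ex; v=(q[:,:2]-c)@ey
        print(n)
        for lo in range(-120,120,30):
            s=(v>lo)&(v<lo+30); uu=np.sort(u[s]); 
            gp=np.diff(uu); k=np.argsort(gp)[-2:] if len(gp)>2 else []
            print(' v',lo+15,'u',uu[[2,-3]].round(1),[(uu[i].round(1),uu[i+1].round(1)) for i in k])
        for lo in range(-90,90,20):
            s=(u>lo)&(u<lo+20); vv=np.sort(v[s]); gp=np.diff(vv); k=np.argsort(gp)[-2:]
            print(' u',lo+10,'v',vv[[2,-3]].round(1),[(vv[i].round(1),vv[i+1].round(1)) for i in k])
E
python3 bath.py
```

```text
scene
 v -105 u [-106.1   98. ] [(np.float64(-38.3), np.float64(-33.1)), (np.float64(98.2), np.float64(104.7))]
 v -75 u [-105.2   99.3] [(np.float64(55.0), np.float64(63.9)), (np.float64(-60.9), np.float64(-49.7))]
 v -45 u [-105.4  101.7] [(np.float64(98.5), np.float64(101.7)), (np.float64(-75.0), np.float64(73.1))]
 v -15 u [-103.6  101.1] [(np.float64(70.1), np.float64(74.8)), (np.float64(-75.4), np.float64(70.1))]
 v 15 u [-105.4  100.4] [(np.float64(89.6), np.float64(93.4)), (np.float64(-75.9), np.float64(72.4))]
 v 45 u [-104.2  102.6] [(np.float64(84.2), np.float64(88.9)), (np.float64(-73.3), np.float64(70.3))]
 v 75 u [-102.8  100.4] [(np.float64(35.9), np.float64(54.5)), (np.float64(-39.7), np.float64(35.9))]
 v 105 u [-104.2  102.3] [(np.float64(77.3), np.float64(81.5)), (np.float64(102.3), np.float64(106.8))]
 u -80 v [-129.6  139.4] [(np.float64(7.1), np.float64(12.7)), (np.float64(-135.3), np.float64(-129.6))]
 u -60 v [-131.4  139.9] [(np.float64(-115.4), np.float64(-110.8)), (np.float64(-86.2), np.float64(88.8))]
 u -40 v [-265.   138.5] [(np.float64(-259.7), np.float
[... 1635 characters left out ...]
6.2))]
 u -60 v [-286.5  139.6] [(np.float64(-271.5), np.float64(-138.0)), (np.float64(-86.8), np.float64(89.4))]
 u -40 v [-273.4  131.6] [(np.float64(-257.7), np.float64(-139.2)), (np.float64(-85.7), np.float64(87.8))]
 u -20 v [-267.6  -88.6] [(np.float64(-261.3), np.float64(-257.3)), (np.float64(-257.3), np.float64(-137.5))]
 u 0 v [-138.6 -108.8] [(np.float64(-125.9), np.float64(-115.8)), (np.float64(-264.7), np.float64(-138.6))]Traceback (most recent call last):
  File "bath.py", line 20, in <module>
    print(' u',lo+10,'v',vv[[2,-3]].round(1),[(vv[i].round(1),vv[i+1].round(1)) for i in k])
                         ~~^^^^^^^^
IndexError: index 2 is out of bounds for axis 0 with size 0
```

View pics/b_side.png

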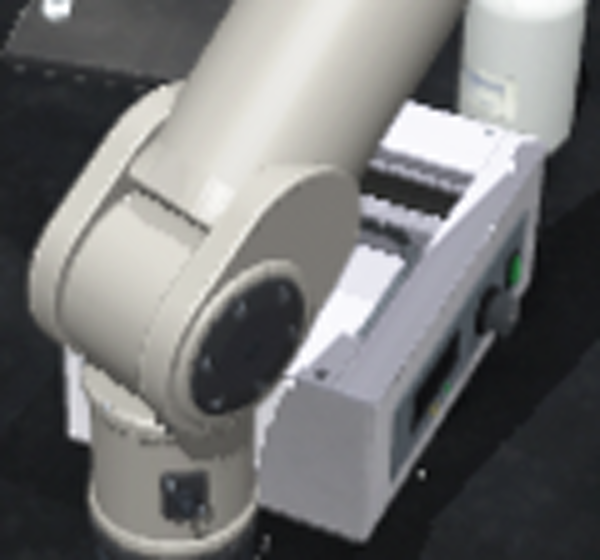

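The side view shows the bath's opening partly hidden by the arm, with the black pads inside and the bottle at its right end. The deck fit puts the bath centre at about (505.5, -114.7), yaw -10.8°.

Plan:
1. Carry the shelf level over the bath.
2. Rest its far end on the fixed-end deck so that it pivots in the grip and the near end dips.
3. Tuck the near end in at the sprung side.

```bash
cat > b.py <<'E'
# b.py: from-pose x y z yaw, then bath targets bx by z (world z of TCP)
import sys,numpy as np
from g import shift
v=np.array(sys.argv[1:],float); c=v[:4]; a=np.radians(-10.8)
for bx,by,z in v[4:].reshape(-1,3):
    w=np.array([505.5,-114.7])+bx*np.array([np.cos(a),np.sin(a)])+by*np.array([-np.sin(a),np.cos(a)])
    print(w.round(1),z,shift(c,[*w,z,-10.8]))
E
python3 b.py 478 286.3 82 8.2  0 -17 210 0 -17 160 0 -17 165
```

```text
[ 502.3 -131.4] 210.0 [-35.5, -128.0, -416.9, 0.332]
[ 502.3 -131.4] 160.0 [-35.5, -78.0, -416.9, 0.332]
[ 502.3 -131.4] 165.0 [-35.5, -83.0, -416.9, 0.332]
```

>>> arm_command(targets=[0,-40,0,0,-1,0,-80,0,0,-1,0,-115,0,0,-1,-3,-128,-35,0.03,-1,-6,-128,-75,0.06,-1,-10,-128,-120,0.1,-1,-14,-128,-165,0.13,-1,-18,-128,-210,0.17,-1,-22,-128,-255,0.2,-1,-26,-128,-300,0.24,-1,-30,-128,-340,0.27,-1,-33,-128,-375,0.3,-1,-35,-128,-400,0.32,-1,-35.5,-128,-417,0.332,-1,-35.5,-128,-417,0.332,-1,-35.5,-110,-417,0.332,-1,-35.5,-95,-417,0.332,-1,-35.5,-83,-417,0.332,-1,-35.5,-83,-417,0.332,-1,-35.5,-83,-417,0.332,-1])

```text
clock: 7.72
position: [502.8, -131.4, 165.2]
tcp_rot: [-0.704, 0.066, -0.067, 0.704]
wrist_force: [0.2, -0.3, -4.0]
finger_gap: 0.764
```

```bash
cat > look.py <<'E'
from h import *
import sys
s,w,p,th=wpts(); print(s['clock'],s['position'].round(1),s['wrist_force'].round(2),s['torque'].round(3),s['finger_gap'].round(3),R.from_quat(s['tcp_rot']).as_matrix()[:,0].round(3))
a=cam('scene'); crop=cv2.resize(a['pixels'][150:270,250:380,::-1],None,fx=3.6,fy=3.6,interpolation=cv2.INTER_CUBIC)
wi=cv2.resize(w['pixels'][80:,130:430,::-1],None,fx=1.1,fy=1.1); H=432
o=np.zeros((H,800,3),np.uint8); o[:min(H,crop.shape[0]),:468]=crop[:H]; o[:374,470:800]=wi[:374,:330]
cv2.imwrite('pics/'+sys.argv[1],o); np.savez('last.npz',p=p,rgb=w['pixels'],z=w['range_z'],sp=pts(a),srgb=a['pixels'])
E
python3 look.py l1.png
```

```text
Traceback (most recent call last):
  File "look.py", line 3, in <module>
    s,w,p,th=wpts(); print(s['clock'],s['position'].round(1),s['wrist_force'].round(2),s['torque'].round(3),s['finger_gap'].round(3),R.from_quat(s['tcp_rot']).as_matrix()[:,0].round(3))
                                                                                                            ^^^^^^^^^^^^^^^^^^^^^
AttributeError: 'float' object has no attribute 'round'
```

```bash
sed -i "s/s\['finger_gap'\].round(3)/s['finger_gap']/" look.py; python3 look.py l1.png
```

```text
7.775 [ 502.9 -131.5  165.4] [-0.24  0.21 -4.87] [0.039 0.004 0.014] 0.7669675377238105 [ 0.982 -0.188  0.001]
```

View pics/l1.png

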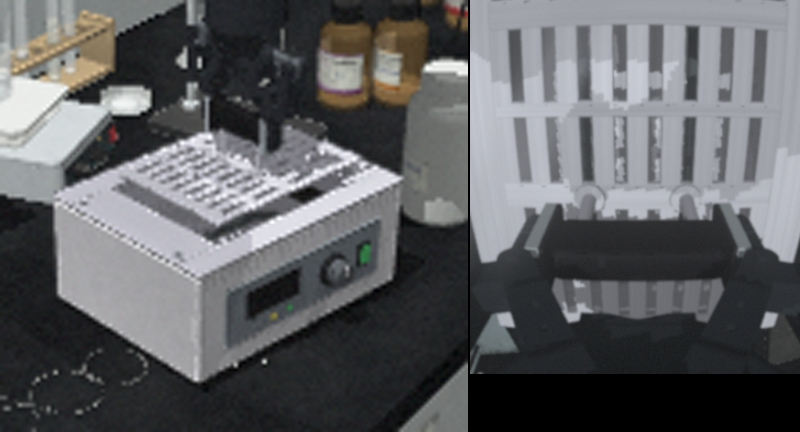

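The left half shows the shelf level over the opening, its right end over the fixed deck. The right half is the wrist view: the grip held between the pads, the plate's near end, and the sprung rim at the top. I measure centring and tilt from the wrist depth.

```bash
cat > m.py <<'E'
import numpy as np
d=np.load('last.npz');p=d['p'];z=d['z'];a=np.radians(-10.8)
o=p[...,:2]-[505.5,-114.7]
bx=o@[np.cos(a),np.sin(a)];by=o@[-np.sin(a),np.cos(a)];bz=p[...,2]
ok=(z>0)
for y in (0,20,40,60,75,85,92,100):
    s=ok&(abs(by-y)<2)&(abs(bx)<110)
    P=s&(bz>136)&(bz<165); D=s&(bz>122)&(bz<136)
    f=lambda m,q:(np.percentile(q[m],[1,99]).round(1) if m.sum()>5 else None)
    dl=D&(bx<0);dr=D&(bx>0)
    print(y,'plate bx',f(P,bx),'z',np.median(bz[P]).round(1) if P.sum() else None,'deck L',f(dl,bx),'R',f(dr,bx))
for x in(-68,-50,-15,15,50,68):
    s=ok&(abs(bx-x)<4)
    P=s&(bz>136)&(bz<160)&(by>30); D=s&(bz>122)&(bz<136)&(by>60)
    print(x,'plate end y',np.percentile(by[P],99).round(1) if P.sum() else None,'rim y',np.percentile(by[D],[1]).round(1) if D.sum() else None)
E
python3 m.py
```

```text
0 plate bx [-67.9  69.2] z 147.4 deck L [-102.5  -77. ] R [ 78.6 104.2]
20 plate bx [-67.6  69.1] z 147.4 deck L [-102.   -76.6] R [ 78.2 104.6]
40 plate bx [-67.4  69.5] z 147.4 deck L [-102.2  -76.9] R [ 78.2 104.4]
60 plate bx [-67.4  69.4] z 147.4 deck L [-102.1  -76.4] R [ 78.5 104.8]
75 plate bx [-67.  69.] z 147.7 deck L [-101.7  -76.3] R [ 78.4 104.4]
85 plate bx None z None deck L [-101.2   -2. ] R [  2.2 103.6]
92 plate bx None z None deck L [-100.6   -0.7] R [  0.9 103. ]
100 plate bx None z None deck L [-100.3   -0.7] R [  0.9 103.8]
-68 plate end y 80.2 rim y [86.7]
-50 plate end y 80.1 rim y [86.6]
-15 plate end y 79.9 rim y [86.3]
15 plate end y 80.0 rim y [86.1]
50 plate end y 79.9 rim y [86.1]
68 plate end y 79.9 rim y [86.]
```

Centring in x is within about 1 mm, yaw agrees, and the shelf is level with its bottom about 12 mm above the deck. Now I lower it.

>>> arm_command(targets=[0,5,0,0,-1,0,10,0,0,-1,0,13,0,0,-1,0,14,0,0,-1,0,15,0,0,-1,0,16,0,0,-1,0,16,0,0,-1])

```text
clock: 8.75
position: [502.9, -130.3, 149.8]
tcp_rot: [-0.704, 0.066, -0.067, 0.704]
wrist_force: [-2.5, 4.2, 4.3]
finger_gap: 0.765
```

>>> arm_command(targets=[0,1,0,0,-1,0,2,0,0,-1,0,3,0,0,-1,0,3,0,0,-1])

```text
clock: 9.25
position: [503.7, -129.6, 147.2]
tcp_rot: [-0.703, 0.065, -0.067, 0.705]
wrist_force: [-1.1, 7.5, 6.1]
finger_gap: 0.767
```

```bash
python3 look.py l2.png; python3 m.py | head -5
```

```text
9.25 [ 503.7 -129.6  147.2] [-1.12  7.51  6.14] [ 0.764  0.575 -0.183] 0.7672913496536656 [ 0.982 -0.186  0.002]
0 plate bx None z None deck L [-101.3   -0.9] R [  0.7 103. ]
20 plate bx None z None deck L [-101.4   -0.8] R [  0.7 103.5]
40 plate bx None z None deck L [-101.    -0.8] R [  0.7 103.4]
60 plate bx None z None deck L [-101.1   -0.8] R [  0.7 103.5]
75 plate bx None z None deck L [-100.4   -1.3] R [  0.7 103.3]
```

```bash
cat > t.py <<'E'
import numpy as np
d=np.load('last.npz');p=d['p'];z=d['z'];a=np.radians(-10.8);g=d['rgb'].astype(float).mean(-1)
o=p[...,:2]-[505.5,-114.7]
bx=o@[np.cos(a),np.sin(a)];by=o@[-np.sin(a),np.cos(a)];bz=p[...,2]
for x0,x1 in((-64,-40),(-25,25),(40,64)):
    r=[]
    for y in range(-20,100,10):
        s=(z>0)&(bx>x0)&(bx<x1)&(abs(by-y)<4)&(bz>60)&(bz<165)
        r.append((y,np.percentile(bz[s],85).round(1) if s.sum()>8 else None))
    print(r)
E
python3 t.py
```

```text
[(-20, np.float64(130.5)), (-10, np.float64(130.1)), (0, np.float64(128.9)), (10, np.float64(128.3)), (20, np.float64(127.5)), (30, np.float64(126.8)), (40, np.float64(126.1)), (50, np.float64(125.2)), (60, np.float64(124.5)), (70, np.float64(124.0)), (80, np.float64(123.3)), (90, np.float64(130.7))]
[(-20, np.float64(132.8)), (-10, np.float64(147.8)), (0, np.float64(128.9)), (10, np.float64(128.1)), (20, np.float64(127.4)), (30, np.float64(126.8)), (40, np.float64(126.0)), (50, np.float64(125.2)), (60, np.float64(124.5)), (70, np.float64(124.0)), (80, np.float64(123.0)), (90, np.float64(130.7))]
[(-20, np.float64(130.4)), (-10, np.float64(129.9)), (0, np.float64(128.7)), (10, np.float64(128.0)), (20, np.float64(127.2)), (30, np.float64(126.8)), (40, np.float64(125.8)), (50, np.float64(125.2)), (60, np.float64(124.3)), (70, np.float64(123.9)), (80, np.float64(122.9)), (90, np.float64(130.7))]
```

View pics/l2.png

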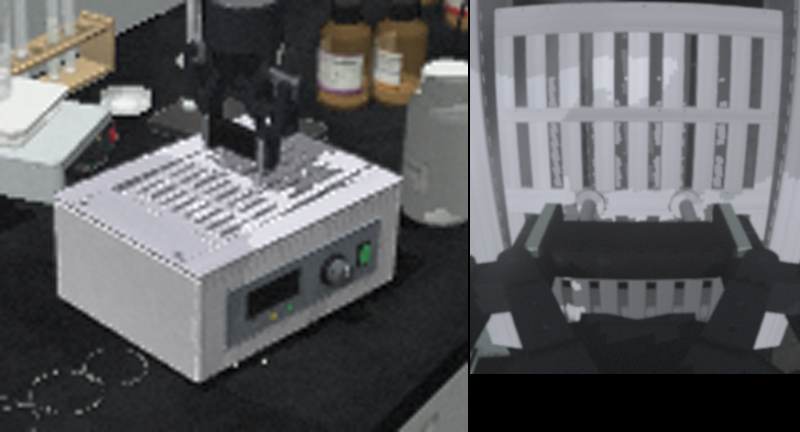

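The left half shows the far end resting on the fixed deck. The wrist view shows the near end dipping below deck level, at a tilt of about 4.2°, so the pivot works. I continue with a lighter grip so it turns more easily.

>>> arm_command(targets=[0,1,0.5,0,-1,0,2,1,0,-1,0,3,1.5,0,-1,0,4,2,0,-1,0,5,2.5,0,-1,0,6,3,0,-1,0,6,3,0,-1], force=25)

```text
clock: 10.22
position: [504.4, -126.8, 141.1]
tcp_rot: [-0.704, 0.065, -0.067, 0.705]
wrist_force: [-1.4, 5.8, 4.7]
finger_gap: 0.767
```

>>> arm_command(targets=[0,1,0.5,0,-1,0,2,1,0,-1,0,3,1.5,0,-1,0,4,2,0,-1,0,4,2,0,-1])

```text
clock: 10.85
position: [504.7, -125.6, 138.3]
tcp_rot: [0.704, -0.066, 0.067, -0.704]
wrist_force: [-5.8, 4.9, 16.2]
finger_gap: 0.766
```

```bash
python3 look.py l3.png; python3 t.py|head -1
```

```text
10.85 [ 504.7 -125.6  138.3] [-5.76  4.9  16.23] [ 0.539  1.404 -0.028] 0.7656657689414305 [ 0.982 -0.187  0.002]
[(-20, np.float64(122.6)), (-10, np.float64(120.9)), (0, np.float64(119.2)), (10, np.float64(116.9)), (20, np.float64(115.0)), (30, np.float64(113.4)), (40, np.float64(111.4)), (50, np.float64(109.4)), (60, np.float64(107.6)), (70, np.float64(106.0)), (80, np.float64(102.7)), (90, np.float64(130.8))]
```

The force jumped to about 21 N total, so the near end has touched the sprung pad. Tilt is about 10.5° and the pad top is near z 99. I lift 4 mm clear and tuck towards the bar.

>>> arm_command(targets=[0,-2,0,0,-1,0,-4,0,0,-1,0,-4,2,0,-1,0,-4,5,0,-1,0,-4,8,0,-1,0,-4,11,0,-1,0,-4,14,0,-1,0,-4,17,0,-1,0,-4,20,0,-1,0,-4,20,0,-1], force=40)

```text
clock: 12.2
position: [507.1, -107.1, 140.0]
tcp_rot: [0.704, -0.067, 0.067, -0.704]
wrist_force: [-0.4, -2.6, -4.3]
finger_gap: 0.766
```

```bash
python3 look.py l4.png; python3 t.py|head -1
```

```text
12.2 [ 507.1 -107.1  140. ] [-0.41 -2.59 -4.29] [-0.425  0.133  0.146] 0.7661983446214964 [ 0.982 -0.188 -0.   ]
[(-20, None), (-10, np.float64(125.6)), (0, np.float64(124.3)), (10, np.float64(122.5)), (20, np.float64(120.6)), (30, np.float64(118.7)), (40, np.float64(116.8)), (50, np.float64(115.3)), (60, np.float64(113.5)), (70, np.float64(111.5)), (80, np.float64(109.7)), (90, np.float64(130.9))]
```

The tilt holds and 2.6 N in -y is the bar beginning to give. I push on 18 mm.

>>> arm_command(targets=[0,0,3,0,-1,0,0,6,0,-1,0,0,9,0,-1,0,0,12,0,-1,0,0,15,0,-1,0,0,17,0,-1,0,0,18,0,-1,0,0,18,0,-1])

```text
clock: 13.3
position: [510.4, -90.4, 140.2]
tcp_rot: [0.705, -0.067, 0.067, -0.703]
wrist_force: [-1.9, -7.1, -1.4]
finger_gap: 0.764
```

```bash
cat > e.py <<'E'
import numpy as np
from plant import bot
d=np.load('last.npz');a=np.radians(-10.8)
s=bot.state()['position'];o=s[:2]-[505.5,-114.7]
print('tcp b',o@[np.cos(a),np.sin(a)],o@[-np.sin(a),np.cos(a)],s[2])
# far side (fixed rim) from scene cam: plate heights in bath axes
p=d['sp'];o=p[...,:2]-[505.5,-114.7];bx=o@[np.cos(a),np.sin(a)];by=o@[-np.sin(a),np.cos(a)];bz=p[...,2]
for x0,x1 in((-65,-45),(-40,-5),(5,40),(45,65)):
    r=[]
    for y in range(-112,-40,6):
        m=(bx>x0)&(bx<x1)&(abs(by-y)<3)&(bz>70)&(bz<160); r.append((y,float(np.percentile(bz[m],80).round(1)) if m.sum()>2 else None))
    print(r)
E
python3 look.py l5.png; python3 t.py|head -1; python3 e.py
```

```text
13.3 [510.4 -90.4 140.2] [-1.89 -7.06 -1.36] [-1.424  0.423  0.286] 0.7638266539826695 [ 0.982 -0.188  0.   ]
[(-20, np.float64(131.1)), (-10, None), (0, None), (10, np.float64(125.7)), (20, np.float64(123.9)), (30, np.float64(158.1)), (40, np.float64(120.0)), (50, np.float64(118.3)), (60, np.float64(116.6)), (70, np.float64(114.6)), (80, np.float64(112.7)), (90, np.float64(130.9))]
tcp b 0.23493323753706086 24.67448381533782 140.16990006644937
[(-112, 129.7), (-106, 130.5), (-100, 129.0), (-94, 129.5), (-88, None), (-82, None), (-76, 139.9), (-70, 138.3), (-64, 140.4), (-58, 137.7), (-52, 136.7), (-46, 135.4)]
[(-112, 129.6), (-106, 130.9), (-100, 130.1), (-94, 130.2), (-88, None), (-82, 123.0), (-76, 140.5), (-70, 139.2), (-64, 139.4), (-58, 137.8), (-52, 135.9), (-46, 135.0)]
[(-112, 131.2), (-106, 131.2), (-100, 129.2), (-94, 131.3), (-88, None), (-82, None), (-76, None), (-70, 140.2), (-64, None), (-58, 136.4), (-52, 136.3), (-46, None)]
[(-112, None), (-106, None), (-100, None), (-94, None), (-88, None), (-82, None), (-76, None), (-70, 139.4), (-64, None), (-58, None), (-52, 134.6), (-46, None)]
```

View pics/l5.png

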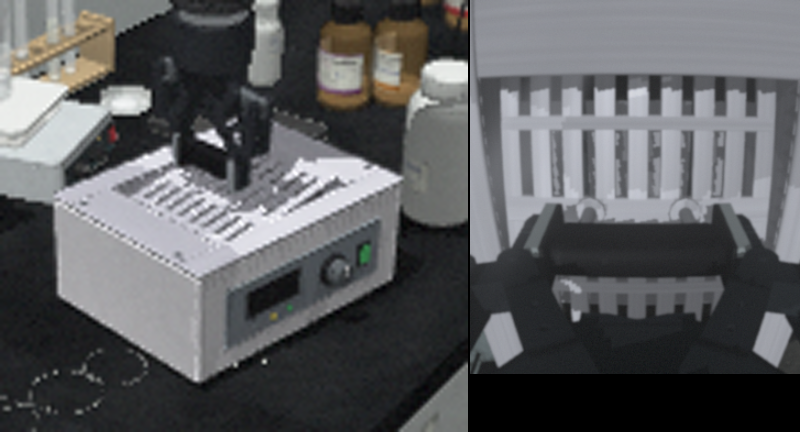

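The far end now shows off the fixed deck, above the opening at about (345,180) in the left half. In the wrist view the near end is tucked under the sprung deck. It clears the rim by about 8 mm and the bar force is 7 N. I lower with a lighter grip, easing back towards -y as the shelf levels.

>>> arm_command(targets=[0,1.5,0,0,-1,0,3,0,0,-1,0,4,-0.5,0,-1,0,5,-1,0,-1,0,6,-1.5,0,-1,0,7,-2,0,-1,0,8,-2.5,0,-1,0,8,-2.5,0,-1], force=25)

```text
clock: 14.4
position: [510.2, -93.3, 133.0]
tcp_rot: [0.705, -0.067, 0.068, -0.703]
wrist_force: [-3.8, -8.0, 6.5]
finger_gap: 0.768
```

>>> arm_command(targets=[0,1,-0.6,0,-1,0,2,-1.2,0,-1,0,3,-1.8,0,-1,0,3,-1.8,0,-1])

```text
clock: 14.9
position: [509.9, -95.1, 129.9]
tcp_rot: [0.704, -0.067, 0.068, -0.703]
wrist_force: [-3.5, -7.5, 5.9]
finger_gap: 0.765
```

```bash
python3 look.py l6.png; python3 t.py|head -1; python3 e.py|head -3
```

```text
14.9 [509.9 -95.1 129.9] [-3.53 -7.52  5.87] [-1.128  0.683  0.06 ] 0.7653099059511445 [ 0.982 -0.19   0.001]
[(-20, None), (-10, None), (0, np.float64(115.1)), (10, np.float64(114.1)), (20, np.float64(113.4)), (30, np.float64(157.5)), (40, np.float64(111.1)), (50, np.float64(109.9)), (60, np.float64(109.2)), (70, np.float64(107.8)), (80, np.float64(106.9)), (90, np.float64(130.8))]
tcp b 0.639909486177547 20.079350795834447 129.93158439275916
[(-112, 129.1), (-106, 130.1), (-100, 129.3), (-94, None), (-88, 130.1), (-82, None), (-76, 121.7), (-70, 122.2), (-64, 120.9), (-58, 119.4), (-52, 120.0), (-46, 119.6)]
[(-112, 130.2), (-106, 128.6), (-100, 129.9), (-94, 131.3), (-88, 129.7), (-82, 128.1), (-76, 121.5), (-70, 121.7), (-64, 120.8), (-58, 119.6), (-52, 119.0), (-46, 117.3)]
```

>>> arm_command(targets=[0,1,-0.6,0,-1,0,2,-1.2,0,-1,0,3,-1.8,0,-1,0,4,-2.4,0,-1,0,5,-3,0,-1,0,5,-3,0,-1])

```text
clock: 15.75
position: [509.4, -97.9, 124.9]
tcp_rot: [0.704, -0.067, 0.068, -0.703]
wrist_force: [-2.6, -7.6, 5.6]
finger_gap: 0.764
```

```bash
python3 look.py l7.png; python3 t.py|head -1; python3 e.py|head -3
```

```text
15.75 [509.4 -97.9 124.9] [-2.64 -7.62  5.6 ] [-0.897  0.749 -0.01 ] 0.7637213417245036 [ 0.982 -0.19   0.001]
[(-20, None), (-10, None), (0, np.float64(109.1)), (10, np.float64(108.7)), (20, np.float64(138.8)), (30, np.float64(107.6)), (40, np.float64(107.1)), (50, np.float64(106.7)), (60, np.float64(106.4)), (70, np.float64(105.5)), (80, np.float64(105.0)), (90, np.float64(130.9))]
tcp b 0.6334415960975031 17.30230092179245 124.9005929410237
[(-112, 129.8), (-106, 131.0), (-100, 129.8), (-94, 129.6), (-88, 129.3), (-82, None), (-76, 113.1), (-70, None), (-64, None), (-58, None), (-52, None), (-46, None)]
[(-112, 130.4), (-106, 128.4), (-100, 128.0), (-94, 131.4), (-88, 129.9), (-82, None), (-76, 113.4), (-70, 111.4), (-64, 112.1), (-58, 112.6), (-52, 109.7), (-46, 109.9)]
```

>>> arm_command(targets=[0,1,-0.6,0,-1,0,2,-1.2,0,-1,0,3,-1.8,0,-1,0,3.5,-2.4,0,-1,0,3.5,-2.4,0,-1])

```text
clock: 16.48
position: [509.0, -99.6, 121.3]
tcp_rot: [0.704, -0.067, 0.068, -0.704]
wrist_force: [-3.4, -6.0, 4.4]
finger_gap: 0.766
```

```bash
python3 look.py l8.png; python3 t.py|head -1; python3 e.py|head -3
```

```text
16.475 [509.  -99.6 121.3] [-3.36 -6.05  4.35] [-0.655  0.543 -0.061] 0.7661714679722463 [ 0.982 -0.19   0.001]
[(-20, None), (-10, None), (0, np.float64(105.1)), (10, np.float64(105.1)), (20, np.float64(151.4)), (30, np.float64(104.5)), (40, np.float64(104.6)), (50, np.float64(104.3)), (60, np.float64(104.5)), (70, np.float64(104.0)), (80, np.float64(103.7)), (90, np.float64(130.9))]
tcp b 0.6251966003161022 15.484545710226287 121.29581713258668
[(-112, 129.5), (-106, 129.7), (-100, 129.8), (-94, 129.6), (-88, 130.2), (-82, None), (-76, None), (-70, None), (-64, None), (-58, None), (-52, None), (-46, None)]
[(-112, 130.5), (-106, 129.3), (-100, 113.8), (-94, 130.4), (-88, 130.5), (-82, 110.2), (-76, 105.3), (-70, 103.6), (-64, 105.6), (-58, 105.4), (-52, 104.4), (-46, 103.8)]
```

It is nearly flat, at 0.015 rad. Now I let the bar bring it back to the fixed stop, with the arm guiding.

>>> arm_command(targets=[0,-0.5,-1,0,-1,0,-0.5,-3,0,-1,0,-0.5,-5,0,-1,0,-0.5,-7,0,-1,0,-0.5,-9,0,-1,0,-0.5,-11,0,-1,0,-0.5,-13,0,-1,0,-0.5,-15,0,-1,0,-0.5,-16.5,0,-1,0,-0.5,-17.5,0,-1,0,-0.5,-17.5,0,-1])

```text
clock: 17.95
position: [505.8, -115.9, 121.2]
tcp_rot: [-0.704, 0.066, -0.067, 0.704]
wrist_force: [1.6, 3.0, 5.2]
finger_gap: 0.763
```

```bash
python3 look.py l9.png; python3 t.py|head -1; python3 e.py|head -1
```

```text
17.95 [ 505.8 -115.9  121.2] [1.64 2.95 5.16] [ 1.018 -0.673 -0.199] 0.7632866352184454 [ 0.982 -0.188  0.001]
[(-20, np.float64(104.9)), (-10, np.float64(104.8)), (0, np.float64(104.9)), (10, np.float64(105.1)), (20, np.float64(104.6)), (30, np.float64(104.5)), (40, np.float64(104.7)), (50, np.float64(104.5)), (60, np.float64(104.3)), (70, np.float64(104.3)), (80, np.float64(104.3)), (90, np.float64(130.8))]
tcp b 0.45268146492678746 -1.0757263021918433 121.2209866146253
```

>>> arm_command(targets=[0,-0.7,0,0,-1,0,-0.7,-1,0,-1,0,-0.7,-2,0,-1,0,-0.7,-2.5,0,-1,0,-0.7,-2.5,0,-1])

```text
clock: 18.68
position: [504.7, -118.5, 121.6]
tcp_rot: [0.704, -0.067, 0.067, -0.704]
wrist_force: [2.1, 1.9, 2.4]
finger_gap: 0.768
```

>>> arm_command(targets=[0,0,-1,0,-1,0,0,-1.5,0,-1,0,0,-1.5,0,-1])

```text
clock: 19.05
position: [504.7, -118.6, 121.7]
tcp_rot: [-0.703, 0.067, -0.066, 0.705]
wrist_force: [2.3, 6.1, 3.0]
finger_gap: 0.766
```

```bash
python3 look.py l10.png; python3 t.py|head -1; python3 e.py|head -1
```

```text
19.05 [ 504.7 -118.6  121.7] [2.33 6.12 2.97] [ 1.494 -0.557 -0.288] 0.7660937487880639 [ 0.982 -0.187 -0.   ]
[(-20, np.float64(105.4)), (-10, np.float64(105.5)), (0, np.float64(151.6)), (10, np.float64(105.2)), (20, np.float64(105.1)), (30, np.float64(105.1)), (40, np.float64(105.1)), (50, np.float64(104.9)), (60, np.float64(104.9)), (70, np.float64(104.8)), (80, np.float64(104.9)), (90, np.float64(130.8))]
tcp b -0.09819005640714391 -3.980045761227378 121.66770612380404
```

The last 1.5 mm gave no motion and the force rose to 6 N, so the shelf is home against the fixed stop. I ease off, press lightly to seat both pads, unload, and release.

>>> arm_command(targets=[0,0.5,1,0,-1,0,1,1,0,-1,0,1.3,1,0,-1,0,1.3,1,0,-1], force=20)

```text
clock: 19.65
position: [504.7, -118.6, 120.9]
tcp_rot: [0.704, -0.067, 0.067, -0.704]
wrist_force: [-0.6, 3.9, 8.3]
finger_gap: 0.771
```

```bash
python3 look.py l11.png; python3 t.py|head -1; python3 e.py|head -1
```

```text
19.65 [ 504.7 -118.6  120.9] [-0.64  3.92  8.31] [ 1.266e+00  1.000e-03 -1.890e-01] 0.7705050952216038 [ 0.982 -0.188 -0.   ]
[(-20, np.float64(104.4)), (-10, np.float64(104.6)), (0, np.float64(150.5)), (10, np.float64(104.1)), (20, np.float64(104.3)), (30, np.float64(104.2)), (40, np.float64(104.4)), (50, np.float64(104.2)), (60, np.float64(104.1)), (70, np.float64(103.8)), (80, np.float64(104.0)), (90, np.float64(130.8))]
tcp b -0.07934275005409887 -3.9843536928927863 120.88138361432839
```

>>> arm_command(targets=[0,-0.7,0.3,0,-1,0,-1.5,0.6,0,-1,0,-1.5,0.6,0,-1])

```text
clock: 20.12
position: [504.6, -118.6, 121.7]
tcp_rot: [0.704, -0.067, 0.067, -0.704]
wrist_force: [1.1, 1.1, 2.6]
finger_gap: 0.762
```

>>> arm_command(targets=[0,-0.7,0.2,0,-1,0,-0.7,0.2,0,-1,0,-0.7,0.2,0,0.5,0,-0.7,0.2,0,0.53,0,-0.7,0.2,0,0.56,0,-0.7,0.2,0,0.6,0,-0.7,0.2,0,0.75,0,-0.7,0.2,0,1,0,-0.7,0.2,0,1,0,-0.7,0.2,0,1])

```text
clock: 21.38
position: [505.0, -118.2, 122.6]
tcp_rot: [0.704, -0.067, 0.067, -0.704]
wrist_force: [-0.2, -0.2, 0.0]
finger_gap: 1.001
```

```bash
python3 look.py l12.png; python3 t.py; python3 e.py|head -1
```

```text
21.375 [ 505.  -118.2  122.6] [-0.22 -0.25  0.  ] [-0.005 -0.004  0.002] 1.000707948542839 [ 0.982 -0.188  0.   ]
[(-20, np.float64(105.2)), (-10, np.float64(156.6)), (0, np.float64(158.8)), (10, np.float64(159.2)), (20, np.float64(105.3)), (30, np.float64(105.1)), (40, np.float64(105.5)), (50, np.float64(105.3)), (60, np.float64(105.3)), (70, np.float64(105.2)), (80, np.float64(105.4)), (90, np.float64(130.8))]
[(-20, np.float64(105.0)), (-10, np.float64(163.8)), (0, np.float64(163.1)), (10, np.float64(105.2)), (20, np.float64(105.3)), (30, np.float64(105.2)), (40, np.float64(105.4)), (50, np.float64(105.2)), (60, np.float64(105.3)), (70, np.float64(105.1)), (80, np.float64(105.4)), (90, np.float64(130.8))]
[(-20, np.float64(105.0)), (-10, np.float64(156.4)), (0, np.float64(158.8)), (10, np.float64(159.1)), (20, np.float64(105.2)), (30, np.float64(105.1)), (40, np.float64(105.4)), (50, np.float64(105.3)), (60, np.float64(105.1)), (70, np.float64(105.0)), (80, np.float64(105.4)), (90, np.float64(130.8))]
tcp b 0.1190370735997018 -3.4912638776705673 122.6016896028137
```

View pics/l12.png

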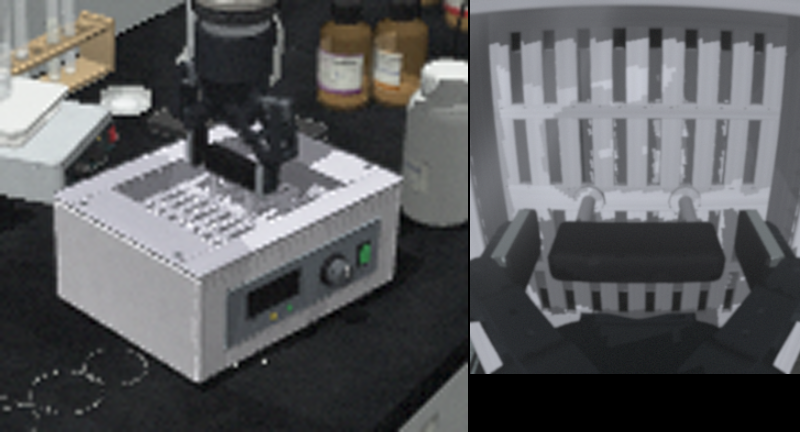

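The left half shows the shelf down inside the opening, and the wrist view shows the grip free between the opened fingers. The plate is flat at z 105.2 throughout. I raise the arm straight up and check both ends.

>>> arm_command(targets=[0,-10,0,0,1,0,-30,0,0,1,0,-60,0,0,1,0,-100,0,0,1,0,-140,0,0,1,0,-140,0,0,1,0,-140,0,0,1])

```text
clock: 22.35
position: [504.6, -118.2, 262.6]
tcp_rot: [0.704, -0.067, 0.067, -0.704]
wrist_force: [-0.4, -0.0, 0.1]
finger_gap: 0.997
```

```bash
cat >> e.py <<'E'
p=d['p'];o=p[...,:2]-[505.5,-114.7];bx=o@[np.cos(a),np.sin(a)];by=o@[-np.sin(a),np.cos(a)];bz=p[...,2];z=d['z']
r=[]
for y in range(-100,100,12):
    m=(z>0)&(abs(bx)<66)&(abs(by-y)<4)&(bz>80)&(bz<140); r.append((y,float(np.percentile(bz[m],70).round(1)) if m.sum()>8 else None))
print('wrist',r)
t=(z>0)&(bz>155)&(bz<172)&(abs(bx)<45)&(abs(by)<30)
print('grip top centre (bath est. frame)',bx[t].min(),bx[t].max(),by[t].min(),by[t].max(),np.median(bz[t]))
D=(z>0)&(abs(bx)<60)&(bz>126)&(bz<135)
print('rims',np.percentile(by[D&(by>0)],1) if (D&(by>0)).any() else None,np.percentile(by[D&(by<0)],99) if (D&(by<0)).any() else None)
E
python3 look.py l13.png; python3 e.py
```

```text
22.35 [ 504.6 -118.2  262.6] [-0.35 -0.02  0.05] [0.011 0.019 0.001] 0.997398933767618 [ 0.982 -0.188 -0.   ]
tcp b -0.676999475197332 -3.590618240496563 261.6092093341672
[(-112, 129.5), (-106, 130.1), (-100, 130.2), (-94, 130.6), (-88, 130.3), (-82, None), (-76, None), (-70, None), (-64, None), (-58, None), (-52, None), (-46, None)]
[(-112, 130.7), (-106, 129.0), (-100, 127.8), (-94, 129.4), (-88, 128.9), (-82, 104.8), (-76, 106.0), (-70, 102.2), (-64, 104.1), (-58, 104.5), (-52, 105.2), (-46, 105.0)]
[(-112, 129.4), (-106, 128.7), (-100, 129.5), (-94, 128.8), (-88, 128.4), (-82, 106.0), (-76, 104.7), (-70, 104.3), (-64, None), (-58, 106.2), (-52, None), (-46, None)]
[(-112, 130.3), (-106, 130.2), (-100, 128.5), (-94, 130.4), (-88, 130.3), (-82, None), (-76, None), (-70, None), (-64, None), (-58, None), (-52, None), (-46, None)]
wrist [(-100, 130.1), (-88, 127.1), (-76, 104.4), (-64, 104.9), (-52, 105.2), (-40, 104.9), (-28, 104.9), (-16, 104.9), (-4, 105.6), (8, 104.9), (20, 104.9), (32, 104.9), (44, 105.1), (56, 105.0), (68, 104.8), (80, 105.1), (92, 130.6)]
grip top centre (bath est. frame) -33.004440862522976 31.986367788712585 -11.334763202716465 2.7074272200509935 163.18571646585843
rims 86.66749818949064 -89.6910131619587
```

View pics/l13.png

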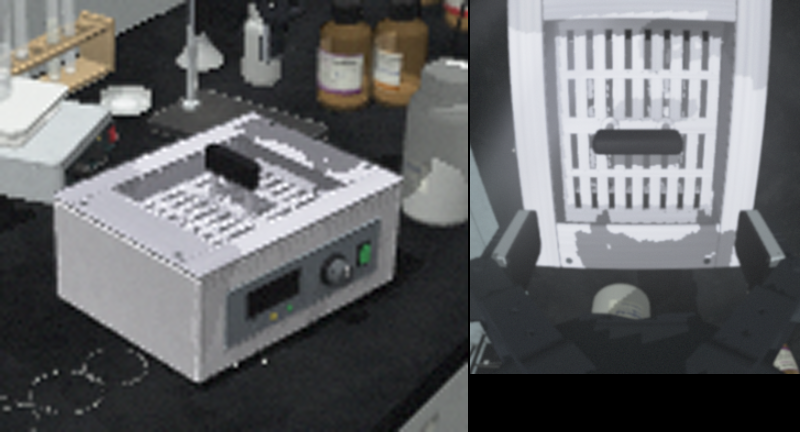

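The shelf lies flat in the opening: top at z 104.9 to 105.1 along its length, grip at about (640,141) in the wrist half. Both ends are below the rims. Its centre relative to the measured rims is about y -2.8 mm and x about -0.5 mm, so it is home. I hand the job in.

```bash
python3 -c "
from plant import bot
print(bot.job_done())"
```

```text
the job is handed in; nothing more can be done
None
```

The shelf is in the bath, flat on its ledges and home against the fixed end stop with both ends under the deck. I handed the job in at about 22.4 s of robot time; the hand-in gives no verdict.

**How it was done:** The tool could not be tilted, so I gripped the handle across its 66 mm ends, not across the 14 mm as the scene notes say. That let the shelf pivot in the pads.
1. Resting one end on the fixed-end deck tilted the shelf to about 10.5°, and the other end was lowered until it touched the sprung pad, at about z 99 mm.
2. I tucked that end under the sprung deck and pushed the bar back about 22 mm, at about 7 N.
3. With the far end clear of the rim, I levelled the shelf and guided it back to the stop. There a further 1.5 mm of commanded travel gave no motion and the force rose to 6 N.
4. I seated it lightly, took the load off and released it.

**Last checks:**
- **Level:** the plate's top reads z 104.4–105.6 mm along its whole length, so its underside is at about 100 mm.
- **Position:** relative to the measured rims, the shelf's centre is at bath y about -2.8 mm and x about -0.5 mm.
- **Forces:** the highest contact load I read was about 21 N, against the 30 N limit. I read forces only at the end of each move.
- **Release:** the wrist force is near zero and the gripper is clear of everything.

**Not checked:**
- **Pads:** I could not read the pad joints directly, so bearing on both pads is inferred from the level shelf.
- **Glassware and bottle:** I did not re-measure them. No arm path went near the glassware, the bottle stood upright in the last picture, and no unexpected force showed.

None of the checks failed or disagreed.

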